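Slide the brass candlestick back to its place beside the clock

ROBOT

A 6-joint arm with a two-finger parallel gripper is mounted at the origin on the work surface. World frame = base frame: x ahead of the robot, y to its left, z up, the work surface at z = 0. Lengths are in m, angles in rad, forces in N, time in s.
With the tool pointing down it reaches from about 0.325 to 0.775 m from the base axis. Payload 5.5 kg.
Tool frame: the origin (TCP) lies at the very end of the fingers, on their centre line; the grasp point (between the pads) lies 19 mm behind it (env.grip_point_offset is the distance from the TCP to the grasp point, in m); z points along the fingers, y is the line along which they close (so a half turn about z gives the same grasp; the last joint's range is limited). The gripper opens to 88 mm and grips with 3 to 60 N. Pads are 20 mm wide; open, the fingers measure 115 mm over their backs; the gripper's body (75 mm by 178 mm) begins 61 mm behind the grasp point.
Start: joints at [-0.057, 0.091, 1.231, -0, 1.82, -0.057], TCP at [0.6, -0, 0.223] pointing down, gripper open.
Joint ranges: [-2.87, 2.87], [-0.86, 2.18], [0.17, 2.46], [-1.51, 4.65], [0.06, 2.69], [-2.65, 2.65]. Speed limits (rad/s): [2.57, 2.57, 3.01, 3.14, 3.14, 3.14].

INTERFACE

Orientations are given as [roll, pitch, yaw] about the fixed x, y, z axes, in that order (R = Rz(yaw) Ry(pitch) Rx(roll)).
In Python, from cell import observe, get_image, workorder, env gives the robot as it stands. The module is installed in compiled form; this text tells all that it offers.
- The arm moves only by the tool play_rows, never from a script. Its argument "plan" is a list of rows, each an object of numbers: "tx", "ty", "tz": the shift along the world's x, y, z in m; "twist": the turn about the world's z in degrees; "grip": the opening, from 0 (shut) to 1 (fully open). In form: [{"tx": .., "ty": .., "tz": .., "twist": .., "grip": ..}, ...]. A call has 1 to 8 rows; each row shifts and turns the commanded pose from where the row before left it; what a row does not reach is not made up. A row lasts 1/10 s, in which the tool goes at most 50 mm and 8.59 degrees, less where a joint would pass 70% of its speed; a pose out of reach is approached as far as the arm can. A call with a gripper value outside its range is refused whole. The fingers move at their own pace and stop on an object; "squeeze" is the grip in N (left out, the last holds). Time passes only in rows, so rows that do not move let the fingers close. It gives the time, the measured TCP pose, the force, the opening and the grip force at its end, in the units of the state.
- observe(): the state, without advancing time (a new reading comes with each control period).
- get_image(name): name is "scene" or "side" or "wrist"; returns a dict with "image" (384x512x3 uint8, blue, green, red), "camera_matrix" (3x3 intrinsics, pixels), "rvec" (rotation vector, rad) and "tvec" (3), from world to camera coordinates, as OpenCV has them. Camera axes: x right, y down, z forward; pixel columns grow to the right and rows downward; lengths in m; the calibration is good to about 2 mm. A picture is of the moment at which its call begins. There is no depth.
- workorder.job_done(): hands the job in; it is judged then, once.
The state is a dict: "clock": time; "q": joint angles; "qd": joint speeds; "joint_efforts": joint torques, N m; "ee_pos": TCP position; "tcp_rot": TCP orientation; "force": force on the tool from outside, world axes, zero at the start; "torque": the same for the moment, N m; "finger_gap": finger opening in m; "grasp_force": force on a finger pad.
Only numpy, scipy, OpenCV 4.12 (cv2) and the standard library are available. Lean on these libraries where they do the work, as an engineer would, in place of code of your own. Each camera call takes 0.05 s, during which the arm holds its last target. There are 200 camera calls.

TASK

On the shop counter, the clock is flanked by two felt pads: one holds a brass candlestick, and its twin stands away from the other. Slide the stray candlestick across the counter, pushing only its broad foot with the fingertips or the outside of the fingers, until the whole foot is on the empty pad. Keep it upright all the way - do not grip or lift it, and do not push its stem - and leave the clock, the other candlestick and the ornaments where they are.

Things in the scene. Friction and masses are not known exactly. Their poses are not given: they have to be found in the camera images.
- candlestick: The stray brass candlestick, 260 mm tall, 0.5 to 0.8 kg, loose on the counter. Origin: centre of the foot's underside, z along the stem. Round foot 94 mm in diameter with an upright rim 22 mm high, then sloping in to the stem at 45 mm. Pushed higher than about 65 mm it may tip instead of sliding; sliding it takes 2 to 6 N.
- candlestick_stem: The stray candlestick's stem, all that is above its foot: from 45 to 260 mm above the counter, 17 mm in diameter with a 26 mm knop half-way up and a 25 mm candle cup in the top 45 mm. Origin: on the axis, 45 mm above the foot's underside. Not to be pushed.
- pad_free: The empty round pad of dark green felt, 130 mm in diameter, 1 mm thick, fixed, on one side of the clock (left or right varies). Origin: its centre. It forms no step to slide over.
- clock: Wooden table clock with a round white dial, 60 mm deep (x), 150 mm wide (y), 174 mm high, loose. Origin: centre of its underside. x points out of the dial, away from the robot; the pads' centres lie 155 mm from the origin along its +y and -y. The stray candlestick starts on the robot's side of it, its centre 105 to 125 mm behind the clock's centre, up to 120 mm to either side of the clock's middle.
- mate: The twin candlestick, same size and shape, loose, standing on the other felt pad. Origin: centre of the foot's underside.
- cat: Celadon ceramic cat, about 80 mm across, 134 mm high, loose, off to one side. Origin: centre of its underside.
- doll: Painted wooden doll with a round black-haired head, 60 mm across, 165 mm high, loose, off to one side. Origin: centre of its underside.

How it is judged:
By the outcome, as a careful person would: the job done as asked, in the order asked, and still so for the second after the job is handed in, with the robot touching nothing.
It also fails if it takes over 72 s, if anything falls off the work surface, if the arm or the gripper's body presses on something with over 40 N, if the wrist force passes 120 N, or if a joint passes its speed limit or range.

## Working session

There is one attempt and no reset: what is moved stays moved. The work goes in short steps, Python scripts to look and compute and a tool call to move; the robot and the scene stay as the last step left them, time stands still between calls to the robot, and variables do not carry over. Pictures are saved under pics/ and viewed, at most 10 in all, crops included, and the job is handed in when it is done.

Besides the shell and the picture viewer there is one more tool, called in YAML: its name, and indented under it one key for each argument. play_rows: Moves the arm, as the interface text tells. Its arguments: {"type":"object","properties":{"plan":{"type":"array","items":{"type":"object","properties":{"tx":{"type":"number"},"ty":{"type":"number"},"tz":{"type":"number"},"twist":{"type":"number"},"grip":{"type":"number"}}}},"squeeze":{"type":"number"}},"required":["plan"]}

```bash
mkdir -p pics; cat > h.py <<'E'
import numpy as np, cv2
from cell import observe, get_image, workorder, env
def ray(d,u,v,z):
    R=cv2.Rodrigues(np.array(d["rvec"],float))[0]; t=np.array(d["tvec"],float).ravel()
    c=-R.T@t; r=R.T@np.linalg.solve(np.array(d["camera_matrix"]),[u,v,1.])
    return c+r*(z-c[2])/r[2]
E
python3 - <<'E'
from h import *
import pickle
D={n:get_image(n) for n in("scene","side","wrist")}
pickle.dump(D,open("d0.pkl","wb"))
for n,d in D.items():
    R=cv2.Rodrigues(np.array(d["rvec"],float))[0]; print(n,-R.T@np.array(d["tvec"]).ravel(),R[2])
a=np.hstack([D["scene"]["image"],D["side"]["image"]])
cv2.imwrite("pics/a.png",D["scene"]["image"]);cv2.imwrite("pics/b.png",D["side"]["image"]);cv2.imwrite("pics/c.png",D["wrist"]["image"])
E
```

```text
scene [ 1.08603744 -0.50541529  0.88630897] [-0.46511578  0.4433524  -0.7662284 ]
side [ 0.17939045 -0.85171552  0.79643121] [ 0.35155836  0.69584515 -0.62626372]
wrist [0.6000193  0.08176996 0.38467259] [-0.00254876 -0.29759141 -0.95468993]
```

View pics/a.png

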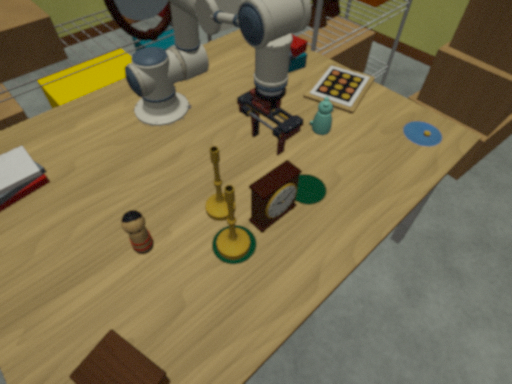

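View pics/b.png

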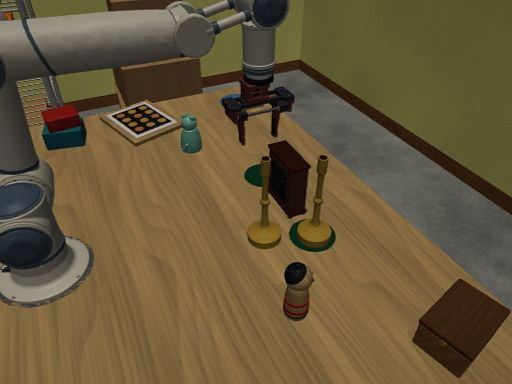

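View pics/c.png

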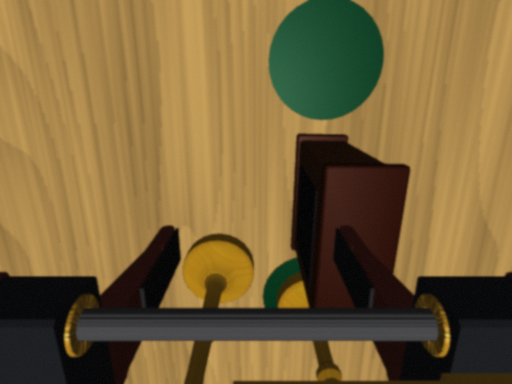

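The pictures show the stray foot at scene (218,207), side (264,236) and wrist (218,268). The empty pad is at scene (310,189) and wrist (326,58), on the clock's +y side. The mate is on its pad at scene (234,243), and the doll and cat are well clear.

```bash
python3 - <<'E'
from h import *
import pickle
D=pickle.load(open("d0.pkl","rb"))
def blobs(d,lo,hi,mn):
    hsv=cv2.cvtColor(d["image"],cv2.COLOR_BGR2HSV); m=cv2.inRange(hsv,lo,hi)
    m=cv2.morphologyEx(m,cv2.MORPH_OPEN,np.ones((3,3)))
    n,l,s,c=cv2.connectedComponentsWithStats(m)
    return [(s[i],c[i],(l==i).astype(np.uint8)) for i in range(1,n) if s[i][4]>mn]
for n,d in D.items():
    print(n)
    for s,c,m in blobs(d,(65,120,30),(88,255,140),80): 
        k=max(cv2.findContours(m,0,2)[0],key=len); P=np.array([ray(d,*p[0],0.001) for p in k])[:,:2]
        print(" green",s,c.round(), "fit",cv2.minEnclosingCircle((P*1000).astype(np.float32)))
    for s,c,m in blobs(d,(15,150,60),(30,255,255),150):
        print(" gold",s,c.round(),ray(d,*c,0.02).round(3))
d=D["wrist"]
for p in [(185,268),(253,268),(218,236),(218,300)]: print(p,d["image"][p[1],p[0]],ray(d,*p,.022).round(3))
for n,pts in dict(scene=[(205,207),(218,219),(221,246),(253,246),(234,258)],side=[(248,236),(281,236),(264,247),(297,236),(332,236)]).items():
    for p in pts: print(n,p,ray(D[n],*p,0.011).round(3))
# clock bottom corners guesses
for n,pts in dict(scene=[(265,227),(298,199),(252,219)],side=[(304,212),(289,214),(272,187)]).items():
    for p in pts: print("clk",n,p,ray(D[n],*p,0).round(3))
for n,p in dict(scene=(142,248),side=(296,314)).items(): print("doll",ray(D[n],*p,0).round(3))
for n,p in dict(scene=(322,130),side=(191,148)).items(): print("cat",ray(D[n],*p,0).round(3))
E
```

```text
scene
 green [296 176  29  27 624] [309. 189.] fit ((678.0242309570312, 116.74781036376953), 58.11071014404297)
 gold [  38   49   94   59 2767] [85. 77.] [-0.376 -0.139  0.02 ]
 gold [ 206  150   44  109 1864] [226. 218.] [ 0.601 -0.161  0.02 ]
side
 green [245 165  17  21 262] [254. 175.] fit ((657.9007568359375, 120.72705078125), 56.727970123291016)
 green [290 223  45  28 294] [307. 240.] fit ((668.970703125, -195.69432067871094), 62.69838333129883)
 gold [247 207  35  42 842] [264. 232.] [ 0.546 -0.146  0.02 ]
 gold [297 206  35  41 815] [314. 230.] [ 0.672 -0.201  0.02 ]
wrist
 green [  270     0   112   119 10590] [326.  58.] fit ((676.8244018554688, 116.21621704101562), 63.86864471435547)
 green [265 260  35  48 701] [279. 281.] fit ((633.3468017578125, -175.49771118164062), 43.463661193847656)
 gold [ 182  239   73   66 3777] [218. 271.] [ 0.548 -0.142  0.02 ]
 gold [277 279  32  30 697] [294. 296.] [ 0.649 -0.182  0.02 ]
 gold [ 64 303  15  31 215] [ 70. 319.] [ 0.34  -0.219  0.02 ]
 gold [427 303  24  55 545] [441. 334.] [ 0.859 -0.243  0.02 ]
 gold [ 63 335  24  22 273] [
[... 339 characters left out ...]
 [ 0.581 -0.177  0.011]
scene (221, 246) [ 0.659 -0.229  0.011]
scene (253, 246) [ 0.72  -0.162  0.011]
scene (234, 258) [ 0.712 -0.227  0.011]
side (248, 236) [ 0.503 -0.133  0.011]
side (281, 236) [ 0.584 -0.173  0.011]
side (264, 247) [ 0.524 -0.189  0.011]
side (297, 236) [ 0.623 -0.192  0.011]
side (332, 236) [ 0.709 -0.234  0.011]
clk scene (265, 227) [ 0.693 -0.087  0.   ]
clk scene (298, 199) [ 0.688  0.064 -0.   ]
clk scene (252, 219) [ 0.645 -0.097  0.   ]
clk side (304, 212) [ 0.699 -0.105  0.   ]
clk side (289, 214) [ 0.655 -0.094  0.   ]
clk side (272, 187) [0.67  0.043 0.   ]
doll [ 0.505 -0.396 -0.   ]
doll [ 0.5   -0.399  0.   ]
cat [0.525 0.378 0.   ]
cat [0.513 0.375 0.   ]
```

```bash
python3 - <<'E'
from h import *
import pickle
D=pickle.load(open("d0.pkl","rb"))
a=cv2.resize(D["scene"]["image"][0:160,215:325],None,fx=3.6,fy=3.6,interpolation=2)
b=cv2.resize(D["side"]["image"][0:160,205:315],None,fx=3.6,fy=3.6,interpolation=2)
cv2.imwrite("pics/e.png",np.hstack([a,b])); s=observe(); print(s["tcp_rot"],s["ee_pos"],s["finger_gap"])
E
```

```text
[-3.14012154e+00 -5.16981548e-05  1.57078653e+00] [5.99780460e-01 3.49644697e-07 2.21781405e-01] 0.08784728659819643
```

View pics/e.png

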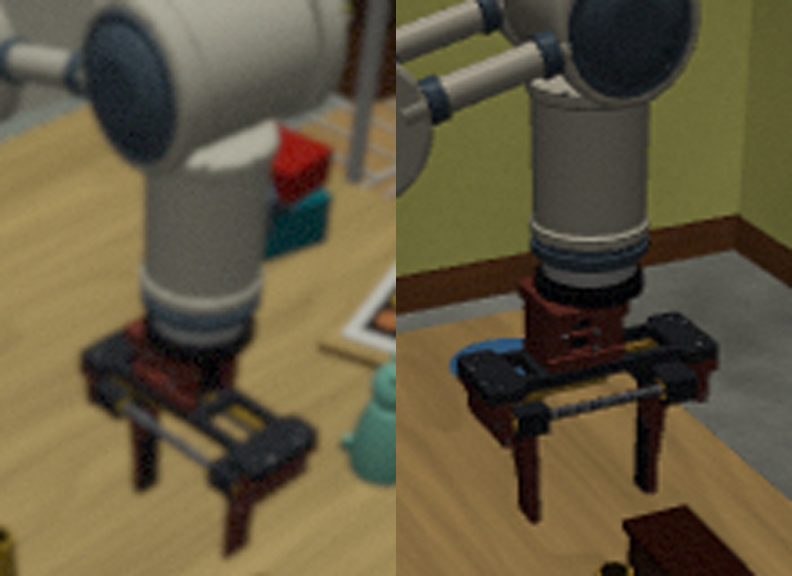

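The gripper's long axis lies along world x. With it open, I can push the foot along +y with the side of the +x finger, keeping the stem clear of the gripper body and the wrist. After that I twist it -90° and push along +x onto the pad.

play_rows:
  plan:
    - {"tz": 0.04,"grip": 1}
    - {"tz": 0.04,"tx": -0.02}
    - {"tx": -0.04}
    - {"tx": -0.04,"ty": -0.015}
    - {"ty": -0.04}
    - {"ty": -0.04}
    - {"ty": -0.04}
    - {"ty": -0.04}

```text
schema error: expected keys tx, ty, tz, twist, grip
```

play_rows:
  plan:
    - {"ty": -0.04}
    - {}
    - {}

```text
schema error: expected keys tx, ty, tz, twist, grip
```

All five keys are required.

play_rows:
  plan:
    - {"tx": 0,"ty": 0,"tz": 0.04,"twist": 0,"grip": 1}
    - {"tx": -0.02,"ty": 0,"tz": 0.04,"twist": 0,"grip": 1}
    - {"tx": -0.04,"ty": 0,"tz": 0,"twist": 0,"grip": 1}
    - {"tx": -0.04,"ty": -0.015,"tz": 0,"twist": 0,"grip": 1}
    - {"tx": 0,"ty": -0.04,"tz": 0,"twist": 0,"grip": 1}
    - {"tx": 0,"ty": -0.04,"tz": 0,"twist": 0,"grip": 1}
    - {"tx": 0,"ty": -0.04,"tz": 0,"twist": 0,"grip": 1}
    - {"tx": 0,"ty": -0.04,"tz": 0,"twist": 0,"grip": 1}

```text
clock: 0.95
ee_pos: [0.4996, -0.1764, 0.3026]
tcp_rot: [3.141, -0.0, 1.571]
force: [0.5, 0.3, 0.5]
finger_gap: 0.0878
grasp_force: 0.0
```

play_rows:
  plan:
    - {"tx": 0,"ty": -0.04,"tz": 0,"twist": 0,"grip": 1}
    - {"tx": 0,"ty": 0,"tz": 0,"twist": 0,"grip": 1}
    - {"tx": 0,"ty": 0,"tz": 0,"twist": 0,"grip": 1}

```text
clock: 1.25
ee_pos: [0.4998, -0.2155, 0.302]
tcp_rot: [-3.14, -0.001, 1.569]
force: [-0.3, 0.0, -0.4]
finger_gap: 0.0879
grasp_force: 0.0
```

play_rows:
  plan:
    - {"tx": 0,"ty": 0,"tz": -0.045,"twist": 0,"grip": 1}
    - {"tx": 0,"ty": 0,"tz": -0.045,"twist": 0,"grip": 1}
    - {"tx": 0,"ty": 0,"tz": -0.045,"twist": 0,"grip": 1}
    - {"tx": 0,"ty": 0,"tz": -0.045,"twist": 0,"grip": 1}
    - {"tx": 0,"ty": 0,"tz": -0.045,"twist": 0,"grip": 1}
    - {"tx": 0,"ty": 0,"tz": -0.04,"twist": 0,"grip": 1}
    - {"tx": 0,"ty": 0,"tz": -0.025,"twist": 0,"grip": 1}
    - {"tx": 0,"ty": 0,"tz": 0,"twist": 0,"grip": 1}

```text
clock: 2.05
ee_pos: [0.4975, -0.212, 0.0081]
tcp_rot: [-3.134, -0.004, 1.573]
force: [-1.4, -0.7, 0.1]
finger_gap: 0.0881
grasp_force: 0.0
```

```bash
python3 - <<'E'
from h import *
print(observe()["ee_pos"])
d=get_image("wrist"); e=get_image("side")
cv2.imwrite("pics/f.png",np.hstack([cv2.resize(d["image"],(400,300)),cv2.resize(e["image"][130:322,180:436],(400,300))]))
E
```

```text
[ 0.49748739 -0.21204224  0.00808392]
```

View pics/f.png

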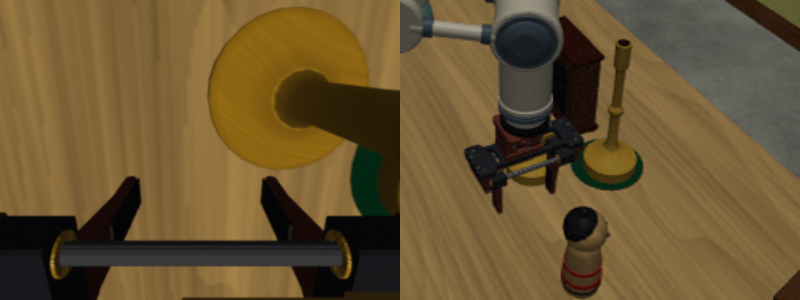

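Wrist half: foot outline spans columns 208–369 and rows 7–168, with the +x fingertip at (270,182). Side half: the gripper is down behind the stray foot, clear of the mate and doll.

```bash
python3 - <<'E'
from h import *
d=get_image("wrist"); k=1.28
for p,z in [((208,88),.022),((369,88),.022),((288,7),.022),((288,168),.022),((264,182),.008),((279,182),.008),((136,180),.008)]: print(p,ray(d,p[0]*k,p[1]*k,z).round(4))
E
```

```text
(208, 88) [ 0.5047 -0.1415  0.022 ]
(369, 88) [ 0.6029 -0.1413  0.022 ]
(288, 7) [ 0.5488 -0.0975  0.022 ]
(288, 168) [ 0.5592 -0.1938  0.022 ]
(264, 182) [ 0.5477 -0.2106  0.008 ]
(279, 182) [ 0.559  -0.2106  0.008 ]
(136, 180) [ 0.4521 -0.2092  0.008 ]
```

play_rows:
  plan:
    - {"tx": 0.004,"ty": 0.004,"tz": 0.002,"twist": 0,"grip": 1}
    - {"tx": 0,"ty": 0.006,"tz": 0,"twist": 0,"grip": 1}
    - {"tx": 0,"ty": 0.006,"tz": 0,"twist": 0,"grip": 1}
    - {"tx": 0,"ty": 0.006,"tz": 0,"twist": 0,"grip": 1}
    - {"tx": 0,"ty": 0.006,"tz": 0,"twist": 0,"grip": 1}
    - {"tx": 0,"ty": 0.006,"tz": 0,"twist": 0,"grip": 1}
    - {"tx": 0,"ty": 0.006,"tz": 0,"twist": 0,"grip": 1}
    - {"tx": 0,"ty": 0,"tz": 0,"twist": 0,"grip": 1}

```text
clock: 3.0
ee_pos: [0.505, -0.1754, 0.0161]
tcp_rot: [3.139, 0.002, 1.571]
force: [0.6, -4.0, 2.5]
finger_gap: 0.0878
grasp_force: 1.7
```

```bash
cat >> h.py <<'E'
def foot(n="wrist"):
    # foot outline -> rim-top circle by mask, enclosing circle of hull on plane z=.022 (wrist view sees lower edge a bit)
    d=get_image(n); hsv=cv2.cvtColor(d["image"],cv2.COLOR_BGR2HSV)
    m=cv2.morphologyEx(cv2.inRange(hsv,(19,185,60),(30,255,255)),cv2.MORPH_OPEN,np.ones((7,7)))
    k,l,s,c=cv2.connectedComponentsWithStats(m)
    return d,[(s[i],c[i].round()) for i in range(1,k) if s[i][4]>400]
E
python3 - <<'E'
from h import *
d,b=foot(); print(b); print(observe()["ee_pos"],observe()["tcp_rot"])
for s,c in b: print(*[ray(d,u,v,.022).round(3) for u,v in((s[0],c[1]),(s[0]+s[2],c[1]),(c[0],s[1]),(c[0],s[1]+s[3]))])
cv2.imwrite("pics/g.png",d["image"])
E
```

```text
[(array([  248,    43,   188,   188, 23265], dtype=int32), array([334., 130.])), (array([ 433,  179,   79,  138, 7399], dtype=int32), array([474., 247.]))]
[ 0.50495126 -0.17544223  0.01602166] [3.13879534e+00 1.88834260e-03 1.57092390e+00]
[ 0.501 -0.111  0.022] [ 0.593 -0.111  0.022] [ 0.54  -0.072  0.022] [ 0.547 -0.166  0.022]
[ 0.603 -0.175  0.022] [ 0.646 -0.176  0.022] [ 0.617 -0.136  0.022] [ 0.635 -0.222  0.022]
```

View pics/g.png

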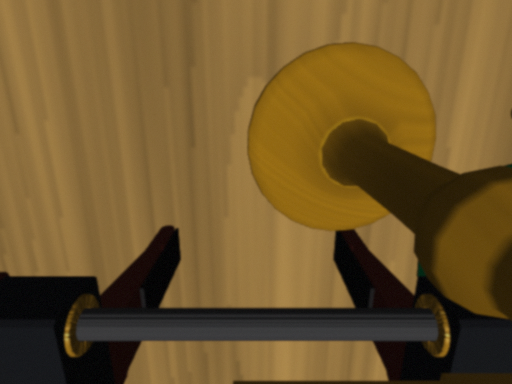

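Contact is good: foot outline spans cols 248–436 and rows 43–231, and the finger at (346,232) is touching its near edge. The push continues.

play_rows:
  plan:
    - {"tx": -0.002,"ty": 0.006,"tz": -0.004,"twist": 0,"grip": 1}
    - {"tx": 0,"ty": 0.01,"tz": 0,"twist": 0,"grip": 1}
    - {"tx": 0,"ty": 0.01,"tz": 0,"twist": 0,"grip": 1}
    - {"tx": 0,"ty": 0.01,"tz": 0,"twist": 0,"grip": 1}
    - {"tx": 0,"ty": 0.01,"tz": 0,"twist": 0,"grip": 1}
    - {"tx": 0,"ty": 0.01,"tz": 0,"twist": 0,"grip": 1}
    - {"tx": 0,"ty": 0.01,"tz": 0,"twist": 0,"grip": 1}
    - {"tx": 0,"ty": 0.006,"tz": 0,"twist": 0,"grip": 1}

```text
clock: 3.85
ee_pos: [0.5034, -0.1044, 0.0125]
tcp_rot: [3.138, 0.004, 1.57]
force: [0.9, -8.2, 6.4]
finger_gap: 0.0879
grasp_force: 4.0
```

```bash
cat > chk.py <<'E'
from h import *
d,b=foot(); o=observe(); print(o["ee_pos"].round(4) if hasattr(o["ee_pos"],"round") else o["ee_pos"],o["tcp_rot"],o["force"])
for s,c in b: print(s,*[ray(d,u,v,.022).round(3)[:2] for u,v in((s[0],c[1]),(s[0]+s[2],c[1]),(c[0],s[1]),(c[0],s[1]+s[3]))])
E
python3 chk.py
```

```text
[ 0.5034 -0.1035  0.0124] [3.13766764e+00 2.65290446e-03 1.57023433e+00] [ 2.28917047 -4.97589658  4.96909328]
[  237    44   191   191 24140] [ 0.494 -0.041] [ 0.586 -0.041] [ 0.534 -0.002] [ 0.54  -0.095]
[ 410  189  102  148 9306] [ 0.587 -0.109] [ 0.643 -0.109] [ 0.607 -0.07 ] [ 0.625 -0.163]
```

The foot is drifting toward -x. I'll back off, recentre the finger and continue.

play_rows:
  plan:
    - {"tx": 0,"ty": -0.008,"tz": 0,"twist": 0,"grip": 1}
    - {"tx": -0.014,"ty": 0,"tz": 0,"twist": 0,"grip": 1}
    - {"tx": 0,"ty": 0.008,"tz": 0,"twist": 0,"grip": 1}
    - {"tx": 0,"ty": 0.01,"tz": 0,"twist": 0,"grip": 1}
    - {"tx": 0,"ty": 0.01,"tz": 0,"twist": 0,"grip": 1}
    - {"tx": 0,"ty": 0.01,"tz": 0,"twist": 0,"grip": 1}
    - {"tx": 0,"ty": 0.01,"tz": 0,"twist": 0,"grip": 1}
    - {"tx": 0,"ty": 0.008,"tz": 0,"twist": 0,"grip": 1}

```text
clock: 4.7
ee_pos: [0.488, -0.0538, 0.0105]
tcp_rot: [-3.141, -0.0, 1.572]
force: [0.6, -2.3, -2.7]
finger_gap: 0.0877
grasp_force: 1.1
```

```bash
python3 chk.py
```

```text
[ 0.4881 -0.0528  0.0106] [-3.14149669e+00 -1.27101839e-03  1.57218196e+00] [ 0.40504048 -0.61956111  0.77703317]
[  271    40   196   195 25434] [0.495 0.01 ] [0.588 0.01 ] [0.533 0.05 ] [ 0.543 -0.044]
```

play_rows:
  plan:
    - {"tx": 0.001,"ty": 0.008,"tz": 0,"twist": 0,"grip": 1}
    - {"tx": 0,"ty": 0.01,"tz": 0,"twist": 0,"grip": 1}
    - {"tx": 0,"ty": 0.01,"tz": 0,"twist": 0,"grip": 1}
    - {"tx": 0,"ty": 0.01,"tz": 0,"twist": 0,"grip": 1}
    - {"tx": 0,"ty": 0.01,"tz": 0,"twist": 0,"grip": 1}
    - {"tx": 0,"ty": 0.008,"tz": 0,"twist": 0,"grip": 1}
    - {"tx": 0,"ty": 0,"tz": 0,"twist": 0,"grip": 1}

```text
clock: 5.45
ee_pos: [0.4891, 0.0026, 0.0108]
tcp_rot: [3.141, -0.001, 1.572]
force: [-0.2, -0.2, 0.2]
finger_gap: 0.0879
grasp_force: 0.0
```

```bash
python3 chk.py
```

```text
[0.4891 0.0021 0.0108] [ 3.14123321e+00 -1.16553478e-03  1.57226864e+00] [-0.26217097  0.75186063  0.27276754]
[  271    39   196   195 25351] [0.496 0.067] [0.589 0.067] [0.535 0.107] [0.544 0.013]
```

Centre at about (0.5425, 0.060), with 56 mm more to go.

play_rows:
  plan:
    - {"tx": 0.002,"ty": 0.008,"tz": 0,"twist": 0,"grip": 1}
    - {"tx": 0,"ty": 0.01,"tz": 0,"twist": 0,"grip": 1}
    - {"tx": 0,"ty": 0.01,"tz": 0,"twist": 0,"grip": 1}
    - {"tx": 0,"ty": 0.01,"tz": 0,"twist": 0,"grip": 1}
    - {"tx": 0,"ty": 0.01,"tz": 0,"twist": 0,"grip": 1}
    - {"tx": 0,"ty": 0.008,"tz": 0,"twist": 0,"grip": 1}
    - {"tx": 0,"ty": 0,"tz": 0,"twist": 0,"grip": 1}

```text
clock: 6.2
ee_pos: [0.4909, 0.0587, 0.0107]
tcp_rot: [3.142, -0.002, 1.573]
force: [-0.7, -0.3, -0.2]
finger_gap: 0.0876
grasp_force: 0.0
```

```bash
python3 chk.py; python3 - <<'E'
from h import *
d=get_image("wrist"); e=get_image("side")
cv2.imwrite("pics/i.png",np.hstack([cv2.resize(d["image"],(400,300)),cv2.resize(e["image"][60:252,140:396],(400,300))]))
m=cv2.inRange(cv2.cvtColor(d["image"],cv2.COLOR_BGR2HSV),(65,120,30),(88,255,140)); k=cv2.findContours(m,0,2)[0]
k=max(k,key=cv2.contourArea); x,y,w,h=cv2.boundingRect(k); print(x,y,w,h,ray(d,x,y+h/2,0),ray(d,x+w/2,y,0),ray(d,x+w/2,y+h,0))
E
```

```text
[0.4908 0.0584 0.0105] [-3.14124846e+00 -1.57785616e-03  1.57258462e+00] [ 0.47210129  0.09018235 -0.62873265]
[  270    40   196   194 25334] [0.497 0.123] [0.59  0.123] [0.536 0.162] [0.545 0.069]
479 78 33 89 [0.61071864 0.12479953 0.        ] [0.61450154 0.14747337 0.        ] [0.6251898 0.100224  0.       ]
```

View pics/i.png

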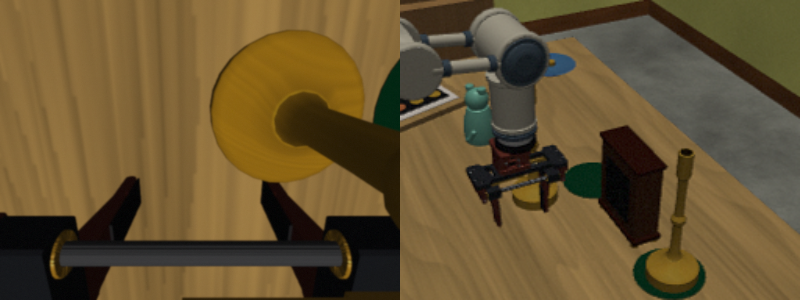

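Wrist half: the foot spans cols 211–363, with the pad edge at (375,100) on the right. Side half: the clock and mate haven't moved. The foot is at about (0.543, 0.116), level with the pad in y. Next I back off, rise, twist -90° and go behind it.

play_rows:
  plan:
    - {"tx": 0,"ty": -0.02,"tz": 0,"twist": 0,"grip": 1}
    - {"tx": 0,"ty": 0,"tz": 0.04,"twist": 0,"grip": 1}
    - {"tx": 0,"ty": 0,"tz": 0.045,"twist": 0,"grip": 1}
    - {"tx": 0,"ty": 0,"tz": 0.045,"twist": 0,"grip": 1}
    - {"tx": 0,"ty": 0,"tz": 0.045,"twist": 0,"grip": 1}
    - {"tx": 0,"ty": 0,"tz": 0.045,"twist": 0,"grip": 1}
    - {"tx": 0,"ty": 0,"tz": 0.045,"twist": 0,"grip": 1}
    - {"tx": 0,"ty": 0,"tz": 0.03,"twist": 0,"grip": 1}

```text
clock: 7.15
ee_pos: [0.4911, 0.0371, 0.3094]
tcp_rot: [3.138, -0.001, 1.571]
force: [0.7, -0.7, 0.2]
finger_gap: 0.0878
grasp_force: 0.0
```

play_rows:
  plan:
    - {"tx": -0.01,"ty": 0,"tz": 0,"twist": -8,"grip": 1}
    - {"tx": -0.01,"ty": 0,"tz": 0,"twist": -8,"grip": 1}
    - {"tx": -0.006,"ty": 0.02,"tz": 0,"twist": -8,"grip": 1}
    - {"tx": 0,"ty": 0.02,"tz": 0,"twist": -8,"grip": 1}
    - {"tx": 0,"ty": 0.02,"tz": 0,"twist": -8,"grip": 1}
    - {"tx": 0,"ty": 0.02,"tz": 0,"twist": -8,"grip": 1}
    - {"tx": 0,"ty": 0.02,"tz": 0,"twist": -8,"grip": 1}
    - {"tx": 0,"ty": 0.02,"tz": 0,"twist": -8,"grip": 1}

```text
clock: 7.95
ee_pos: [0.4649, 0.1579, 0.3055]
tcp_rot: [-3.141, 0.0, 0.448]
force: [1.3, -0.7, -0.1]
finger_gap: 0.0877
grasp_force: 0.0
```

play_rows:
  plan:
    - {"tx": 0,"ty": 0.008,"tz": 0,"twist": -8,"grip": 1}
    - {"tx": 0,"ty": 0,"tz": 0,"twist": -8,"grip": 1}
    - {"tx": 0,"ty": 0,"tz": 0,"twist": -8,"grip": 1}
    - {"tx": 0,"ty": 0,"tz": 0,"twist": -2,"grip": 1}
    - {"tx": 0,"ty": 0,"tz": 0,"twist": 0,"grip": 1}

```text
clock: 8.45
ee_pos: [0.4649, 0.1651, 0.3055]
tcp_rot: [-3.141, 0.0, 0.0]
force: [-0.0, 0.0, 0.1]
finger_gap: 0.0879
grasp_force: 0.0
```

play_rows:
  plan:
    - {"tx": 0,"ty": 0,"tz": -0.045,"twist": 0,"grip": 1}
    - {"tx": 0,"ty": 0,"tz": -0.045,"twist": 0,"grip": 1}
    - {"tx": 0,"ty": 0,"tz": -0.045,"twist": 0,"grip": 1}
    - {"tx": 0,"ty": 0,"tz": -0.045,"twist": 0,"grip": 1}
    - {"tx": 0,"ty": 0,"tz": -0.045,"twist": 0,"grip": 1}
    - {"tx": 0,"ty": 0,"tz": -0.045,"twist": 0,"grip": 1}
    - {"tx": 0,"ty": 0,"tz": -0.024,"twist": 0,"grip": 1}
    - {"tx": 0,"ty": 0,"tz": 0,"twist": 0,"grip": 1}

```text
clock: 9.25
ee_pos: [0.4618, 0.1641, 0.0069]
tcp_rot: [3.14, 0.008, 0.001]
force: [-0.3, 0.6, -0.2]
finger_gap: 0.0879
grasp_force: 0.0
```

```bash
cat > chk.py <<'E'
from h import *
d,b=foot(); o=observe(); print(o["ee_pos"],o["force"])
P=lambda s,c:[ray(d,u,v,.022).round(3)[:2] for u,v in((s[0],c[1]),(s[0]+s[2],c[1]),(c[0],s[1]),(c[0],s[1]+s[3]))]
for s,c in b: print(s,*P(s,c))
m=cv2.inRange(cv2.cvtColor(d["image"],cv2.COLOR_BGR2HSV),(65,120,30),(88,255,140))
k=[c for c in cv2.findContours(m,0,1)[0] if cv2.contourArea(c)>300]
if k:
    Q=np.array([ray(d,*p[0],0.001)[:2] for p in max(k,key=cv2.contourArea)])
    print("pad ymin/max",Q[:,1].min(),Q[:,1].max(),"xmin/max",Q[:,0].min(),Q[:,0].max())
E
python3 chk.py
```

```text
[0.46366763 0.16462268 0.0100681 ] [0.46698402 0.13120528 0.04412328]
[  259     0   211   192 27201] [0.546 0.163] [0.546 0.069] [0.58  0.125] [0.497 0.117]
```

play_rows:
  plan:
    - {"tx": 0.01,"ty": 0.001,"tz": 0,"twist": 0,"grip": 1}
    - {"tx": 0.008,"ty": 0,"tz": 0,"twist": 0,"grip": 1}
    - {"tx": 0.008,"ty": 0,"tz": 0,"twist": 0,"grip": 1}
    - {"tx": 0.01,"ty": 0,"tz": 0,"twist": 0,"grip": 1}
    - {"tx": 0.01,"ty": 0,"tz": 0,"twist": 0,"grip": 1}
    - {"tx": 0.01,"ty": 0,"tz": 0,"twist": 0,"grip": 1}
    - {"tx": 0.008,"ty": 0,"tz": 0,"twist": 0,"grip": 1}
    - {"tx": 0,"ty": 0,"tz": 0,"twist": 0,"grip": 1}

```text
clock: 10.1
ee_pos: [0.5306, 0.1661, 0.0133]
tcp_rot: [-3.141, -0.001, -0.0]
force: [-0.6, -0.0, 0.2]
finger_gap: 0.0878
grasp_force: 0.5
```

```bash
python3 chk.py
```

```text
[0.53054465 0.16617033 0.0129838 ] [-0.70305976 -1.03275171 -0.64965137]
[  261    41   192   191 23996] [0.595 0.164] [0.595 0.071] [0.634 0.125] [0.541 0.117]
[ 481  210   31  102 2232] [0.523 0.042] [0.523 0.025] [0.554 0.039] [0.49  0.025]
pad ymin/max 0.05509382216889547 0.1759719145137001 xmin/max 0.6231552448276928 0.6558154107431059
```

play_rows:
  plan:
    - {"tx": 0.01,"ty": 0,"tz": -0.001,"twist": 0,"grip": 1}
    - {"tx": 0.01,"ty": 0,"tz": 0,"twist": 0,"grip": 1}
    - {"tx": 0.01,"ty": 0,"tz": 0,"twist": 0,"grip": 1}
    - {"tx": 0.01,"ty": 0,"tz": 0,"twist": 0,"grip": 1}
    - {"tx": 0.01,"ty": 0,"tz": 0,"twist": 0,"grip": 1}
    - {"tx": 0.01,"ty": 0,"tz": 0,"twist": 0,"grip": 1}
    - {"tx": 0.008,"ty": 0,"tz": 0,"twist": 0,"grip": 1}
    - {"tx": 0,"ty": 0,"tz": 0,"twist": 0,"grip": 1}

```text
clock: 10.95
ee_pos: [0.598, 0.166, 0.0113]
tcp_rot: [-3.141, -0.001, -0.0]
force: [-1.8, -0.1, 0.6]
finger_gap: 0.0876
grasp_force: 0.4
```

```bash
python3 chk.py
```

```text
[0.59786027 0.16603223 0.01104438] [0.08582415 0.04416154 0.23000111]
[  256    40   195   194 24741] [0.663 0.166] [0.663 0.073] [0.702 0.127] [0.608 0.119]
[ 475  210   37  115 2992] [0.587 0.046] [0.587 0.025] [0.622 0.042] [0.55  0.025]
pad ymin/max 0.05104696538057073 0.17932664378226892 xmin/max 0.6367650565326216 0.722559676018843
```

play_rows:
  plan:
    - {"tx": 0.007,"ty": 0,"tz": 0,"twist": 0,"grip": 1}
    - {"tx": 0.007,"ty": 0,"tz": 0,"twist": 0,"grip": 1}
    - {"tx": 0.006,"ty": 0,"tz": 0,"twist": 0,"grip": 1}
    - {"tx": 0,"ty": 0,"tz": 0,"twist": 0,"grip": 1}
    - {"tx": -0.015,"ty": 0,"tz": 0,"twist": 0,"grip": 1}
    - {"tx": -0.03,"ty": 0,"tz": 0,"twist": 0,"grip": 1}
    - {"tx": -0.03,"ty": 0,"tz": 0,"twist": 0,"grip": 1}
    - {"tx": 0,"ty": 0,"tz": 0,"twist": 0,"grip": 1}

```text
clock: 11.8
ee_pos: [0.5392, 0.1661, 0.0097]
tcp_rot: [3.141, 0.002, 0.001]
force: [0.7, -0.4, 0.1]
finger_gap: 0.0876
grasp_force: 0.0
```

```bash
python3 chk.py; python3 - <<'E'
from h import *
d=get_image("scene"); e=get_image("side")
cv2.imwrite("pics/j.png",np.hstack([cv2.resize(d["image"][120:270,180:380],(400,300),interpolation=2),cv2.resize(e["image"][110:260,180:380],(400,300),interpolation=2)]))
E
```

```text
[0.54122843 0.16612372 0.01046749] [-0.5528664   0.13403903  0.24162947]
[  264     0   205    76 11273] [0.646 0.163] [0.647 0.074] [0.658 0.121] [0.628 0.118]
pad ymin/max 0.05249836787712965 0.1778232743404284 xmin/max 0.6137566606333017 0.6635175264602485
```

View pics/j.png

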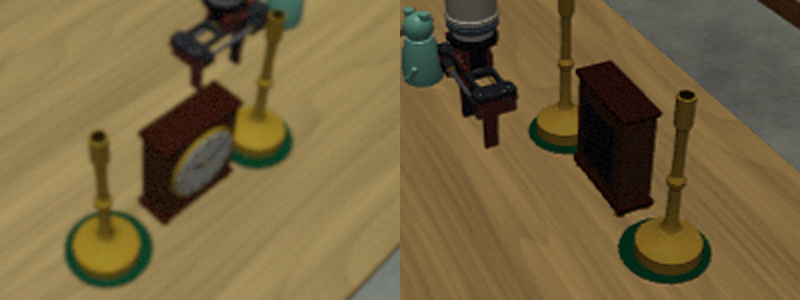

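Both candlesticks stand upright with green felt showing around the foot. The stray is at scene-half (258,140). Its near edge is at x=0.628 and the pad's at 0.614, so it is centred to within a few mm. The clock, mate and cat are in place. I'll raise the arm clear and hand in.

play_rows:
  plan:
    - {"tx": -0.02,"ty": 0,"tz": 0.02,"twist": 0,"grip": 1}
    - {"tx": 0,"ty": 0,"tz": 0.04,"twist": 0,"grip": 1}
    - {"tx": 0,"ty": 0,"tz": 0.04,"twist": 0,"grip": 1}
    - {"tx": 0,"ty": 0,"tz": 0.04,"twist": 0,"grip": 1}
    - {"tx": 0,"ty": 0,"tz": 0.02,"twist": 0,"grip": 1}
    - {"tx": 0,"ty": 0,"tz": 0,"twist": 0,"grip": 1}

```text
clock: 12.55
ee_pos: [0.525, 0.1664, 0.1755]
tcp_rot: [-3.14, -0.009, -0.0]
force: [0.2, -0.7, 0.3]
finger_gap: 0.0875
grasp_force: 0.0
```

```bash
python3 -c "
from h import *
print(workorder.job_done())"
```

```text
the job is handed in; nothing more can be done
None
```

The job is handed in: the stray candlestick stands upright with its whole foot on the empty pad, a few mm off centre. In the last pictures the clock, the other candlestick and the cat had not visibly moved. The doll was outside that last view, but no move went near it.

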